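# Gauge the free well of the dry-block heater

### The job

Take the depth probe out of its stand and lower it into the one free well of the block heater. Press it gently down through the drag of its orange collar until the tip really stands on the bottom of the well, so that the block pushes the collar up the shaft and the collar marks the depth; never touch the collar with the fingers and never press harder than 20 N. Let go and leave the probe standing in the well with the collar down on the block, and leave the sample tubes and the other things where they are.

Things in the scene. Friction and masses are not known exactly. Their poses are not given: they have to be found in the camera images.
- heater: Fixed dry-block heater, white, 130 x 150 mm (x, y), 64 mm high, round a bare aluminium block 84 x 84 mm whose flat top is 80 mm above the worktop. Origin at the centre of its underside; z up; display and keys face its -x. Wells at (+-20, +-20) mm: three hold capped tubes (tops 101 mm above the worktop), the one at (-20, -20) mm is free.
- well_mouth (a point): Centre of the mouth of the free well, level with the top of the block (80 mm above the worktop). The well is 11 mm wide, upright and blind, with a 1.5 mm chamfer. Its depth differs from run to run, between 42 and 66 mm, and can only be felt: the bottom is rigid.
- stand: Fixed stand of the probe: dark plate 70 x 70 x 8 mm with a black socket block 34 x 34 mm, top 40 mm above the worktop. Origin at the centre of its underside, z up. The socket on its axis is 10 mm wide and 32 mm deep (bottom 8 mm above the worktop).
- probe: Depth probe, 160 mm long, 70 g, standing upright in the stand at the start. Origin at the tip of its round nose, z along the shaft towards the handle. Steel shaft 9 mm in diameter from the tip to 108 mm, steel flange 21 mm in diameter from 108 to 112 mm, black round handle 16 mm in diameter from 112 to 160 mm, to be gripped here.
- probe_grip (a point): Point on the axis of the probe in the middle of its handle, 138 mm from the tip: the place to grip.
- collar_under (a point): Centre of the underside of the orange collar (22 mm wide, 13 mm high) on the probe's shaft; 34 to 39 mm from the tip at the start. The collar cannot enter the well. It slides on the shaft with a steady drag of about 4 N and stays where it is left; that drag carries the probe's weight, so a probe let go too early hangs on its collar.
- collar (a joint): Position of the collar along the shaft: its underside is 36 mm + this value from the tip; grows towards the handle (range -4 to +50 mm).
- tube_g00: Capped sample tube with green cap, 17 mm wide, 62 mm high, in the well at (+20, -20) mm of the heater; origin under its foot, z up. Leave it there.
- tube_g03: Capped sample tube with red cap, same size, in the well at (-20, +20) mm of the heater. Leave it there.
- tube_g06: Capped sample tube with green cap, same size, in the well at (+20, +20) mm of the heater. Leave it there.
- timer: Small white bench timer, 64 x 66 x 20 mm, lying behind the work; bystander.
- marker_blue: Marker pen with a blue cap, 135 mm long, lying on the right; bystander.

How it is judged:
On the way, in this order (a step that is already met when the one before it is completed fails the run):
1. the probe is lifted clear out of its stand (height (world z) of probe above 0.045 m and horizontal distance between probe and well_mouth above 0.03 m), for 0.1 s.
2. the tip is inside the free well, at least 15 mm deep (z of probe in the frame of well_mouth below -0.015 m and horizontal distance between probe and well_mouth below 0.004 m), for 0.1 s.
At the end, for the whole second after the job is handed in: The probe stands free and at rest in the free well, within 0.12 rad of upright, its tip within 1.5 mm of the well's bottom and within 4 mm of the well's axis, and the underside of the collar is within 1.5 mm of the top of the block (z of well_bottom_c0 in the frame of probe above -0.0045 m and horizontal distance between probe and well_mouth below 0.004 m and angle between probe's own z axis and vertical below 0.12 rad and z of collar_under in the frame of well_mouth between -0.0015 and 0.0015 m and linear speed of probe below 0.01 m/s); the robot touches nothing.
It fails at once if the probe or its collar is pressed on the heater or on the bottom of the well with more than 20 N (contact force between probe and heater above 20 N or contact force between probe and well_bottom_c0 above 20 N).
It fails at once if the fingers touch the collar (more than 0.5 N) (contact force between the fingers and collar_c0 above 0.5 N).
It fails at once if a sample tube is moved by more than 10 mm (distance of any of tube_g00, tube_g03, tube_g06 from where it was at the start of the episode above 0.01 m).
It fails at once if the timer or the marker is moved by more than 20 mm (distance of any of timer, marker_blue from where it was at the start of the episode above 0.02 m).
It also fails if it takes over 45 s, if anything falls off the work surface, if the arm or the gripper's body presses on something with over 40 N, if the wrist force passes 120 N, or if a joint passes its speed limit or range.

### The arm

A 7-joint arm with a two-finger parallel gripper is mounted at the origin on a cart in front of the work surface, level with it; the furniture and walls round the work are solid. World frame = base frame: x ahead of the robot, y to its left, z up, the work surface at z = 0. Lengths are in m, angles in rad, forces in N, time in s.
With the tool pointing down it reaches from about 0.4 to 0.9 m from the base axis. Payload 5.5 kg.
Tool frame: the origin (TCP) lies on the centre line of the jaws, within the pads' length; the fingertips stand manip.tip_extent ahead of it and the grasp point (between the pads) lies 6 mm ahead of it (manip.tip_extent is the distance from the TCP to the fingertips, in m); z points along the fingers, y is the line along which they close (so a half turn about z gives the same grasp; the last joint's range is limited). The gripper opens to 85 mm and grips with 20 to 120 N. Pads are 22 mm wide; open, the fingers measure 114 mm over their backs; the gripper's body (76 mm by 85 mm) begins 54 mm behind the grasp point. The pads swing forward as they close: fully open they stand 13 mm farther back than shut.
Start: joints at [1.383, 0.501, -0.427, 1.55, 0.221, 1.138, -0.21], TCP at [0.283, -0.585, 0.256] pointing down, gripper open.
Joint ranges: [-2.88, 2.88], [-0.31, 2.03], [-1.54, 1.56], [0.2, 2.42], [-1.41, 4.55], [0.19, 2.02], [-2.57, 2.57]. Speed limits (rad/s): [2.57, 2.57, 3.14, 3.14, 3.14, 3.14, 3.14].

### API

Orientations are given as a unit quaternion [x, y, z, w].
In Python, from workcell import manip, cams, ticket gives the robot as it stands. The module is installed in compiled form; this text tells all that it offers.
- The arm moves only by the tool servo_tool, never from a script. Its argument "plan" is a list of rows, each a list of 3 entries, a list of its own where there are three numbers: the turn, a rotation vector about the world's x, y, z in rad, then the shift along the world's x, y, z in mm, then the gripper command: -1 is fully open, 1 is shut, values between are in proportion. In form: [[[wx, wy, wz], [tx, ty, tz], gripper], ...]. A call has exactly 5 rows; each row is the pose to reach, as a shift and turn from the pose commanded when the call began; what a row does not reach only later rows make up. A row lasts 1/12 s, in which the tool goes at most 41.7 mm and 7.16 degrees, less where a joint would pass 70% of its speed; a pose out of reach is approached as far as the arm can. A call with a gripper value outside its range is refused whole. The fingers move at their own pace and stop on an object; the grip force is fixed at half the most. Time passes only in rows, so rows that repeat a pose let the fingers close, or fill a call up. It gives the time, the measured TCP pose, the force, the opening and the grip force at its end, in the units of the state.
- manip.observe(): the state, without advancing time (a new reading comes with each control period).
- cams.capture(name): name is "scene" or "side" or "wrist"; returns a dict with "frame" (480x640x3 uint8, red, green, blue), "intrinsics" (3x3 intrinsics, pixels), "cam_to_world" (4x4, takes a point from camera to world coordinates); the wrist camera has in their place "T_tool_cam" (4x4, takes a point from camera to tool coordinates, whose origin is the TCP and whose axes are the flange's). Camera axes: x right, y down, z forward; pixel columns grow to the right and rows downward; lengths in m; the calibration is good to about 2 mm. A picture is of the moment at which its call begins: read the wrist's pose just before it. There is no depth.
- ticket.close_job(): hands the job in; it is judged then, once.
Trained networks look in a picture, given as the dict that the camera call returned (one of the last four; its "shot" number tells which), for a name from the list of things; names that differ only in an ending like _2 or _b are one class to them, and where a whole thing is asked for, a point or a joint stands for the part that bears it (a point fixed in the world has none). Each returns a list of dicts, best first, with "p" (0 to 1); they miss things now and then, are a little off and sometimes report something else, mostly with a low value. They report only what shows in the picture. A call takes as long as a camera call.
- cams.boxes_of(picture, name): "centre" ([x, y, z] in m, in world coordinates, good to about 4 mm: the middle of the surface that is visible of it).
- cams.masks_of(picture, name): "mask" (480x640 bool, what is visible of it).
The state is a dict: "t": time; "q": joint angles; "qvel": joint speeds; "effort": joint torques, N m; "tool_pos": TCP position; "eef_rot": TCP orientation; "contact_force": force on the tool from outside, world axes, zero at the start; "torque": the same for the moment, N m; "finger_gap": finger opening in m; "gripper_force": force on a finger pad.
Only numpy, scipy, OpenCV 4.12 (cv2) and the standard library are available. Lean on these libraries where they do the work, as an engineer would, in place of code of your own. Each camera call takes 0.05 s, during which the arm holds its last target. There are 200 camera calls.

## Working session

There is one attempt and no reset: what is moved stays moved. The work goes in short steps, Python scripts to look and compute and a tool call to move; the robot and the scene stay as the last step left them, time stands still between calls to the robot, and variables do not carry over. Pictures are saved under pics/ and viewed, at most 10 in all, crops included, and the job is handed in when it is done.

Besides the shell and the picture viewer there is one more tool, called after "Call:" by a JSON object that holds its "api" and its "payload", one argument or row to a line. servo_tool: Moves the arm, as the interface text tells. Its arguments: {"type":"object","properties":{"plan":{"type":"array"}},"required":["plan"]}

```bash
mkdir -p pics; python3 - <<'E'
from workcell import manip,cams
import cv2,numpy as np
s=manip.observe();print({k:np.round(v,3) for k,v in s.items()},manip.tip_extent)
for n in("scene","side"):
    p=cams.capture(n);cv2.imwrite(f"pics/{n}0.png",p["frame"][:,:,::-1])
    for o in("heater","stand","probe","collar","tube_g00","tube_g03"):
        print(n,o,[(np.round(d["centre"],4),round(d["p"],2)) for d in cams.boxes_of(p,o)[:3]])
    print(np.round(p["cam_to_world"],3).tolist(),np.round(p["intrinsics"]).tolist())
E
```

```text
{'t': np.float64(0.0), 'q': array([ 1.383,  0.502, -0.427,  1.551,  0.221,  1.138, -0.21 ]), 'qvel': array([ 0.001,  0.001,  0.   ,  0.001,  0.   , -0.   , -0.   ]), 'effort': array([ 0.0000e+00, -5.6952e+01, -5.8160e+00, -2.8094e+01,  1.1000e-02,
        1.2000e-02, -0.0000e+00]), 'tool_pos': array([ 0.283, -0.585,  0.255]), 'eef_rot': array([ 0.975,  0.224, -0.   , -0.001]), 'contact_force': array([-0.437,  0.722, -0.195]), 'torque': array([ 0.031,  0.027, -0.011]), 'gripper_force': np.float64(0.0), 'finger_gap': np.float64(0.085)} 0.025
scene heater [(array([0.4562, 0.1197, 0.0617]), 0.77)]
scene stand [(array([ 0.4776, -0.2213,  0.0074]), 0.67)]
scene probe [(array([ 0.4859, -0.2297,  0.1174]), 0.88)]
scene collar [(array([ 0.4845, -0.228 ,  0.0496]), 0.41)]
scene tube_g00 [(array([0.4687, 0.1187, 0.0953]), 0.69), (array([0.5027, 0.1063, 0.0969]), 0.68), (array([0.4908, 0.069 , 0.0965]), 0.65)]
scene tube_g03 [(array([0.4687, 0.1187, 0.0953]), 0.69), (array([0.5027, 0.1063, 0.0969]), 0.68), (array([0.4908, 0.069 , 0.0965]), 0.65)]
[[-0.827, -0.247, 0.505, 0.161], [-0.562, 0.374, 
[... 154 characters left out ...]
4902, 0.0709, 0.0787]), 0.66), (array([0.4712, 0.1143, 0.0987]), 0.34)]
side stand [(array([ 0.715 , -0.0293,  0.0176]), 0.71)]
side probe [(array([ 0.4897, -0.2268,  0.121 ]), 0.7)]
side collar [(array([ 0.4863, -0.2304,  0.054 ]), 0.58)]
side tube_g00 [(array([0.4979, 0.067 , 0.0986]), 0.68), (array([ 0.6777, -0.3736,  0.0144]), 0.56), (array([0.5079, 0.1039, 0.0988]), 0.46)]
side tube_g03 [(array([0.4979, 0.067 , 0.0986]), 0.68), (array([ 0.6777, -0.3736,  0.0144]), 0.56), (array([0.5079, 0.1039, 0.0988]), 0.46)]
[[-0.998, -0.029, 0.051, 0.552], [-0.059, 0.484, -0.873, 0.612], [0.001, -0.874, -0.485, 0.546], [0.0, 0.0, 0.0, 1.0]] [[458.0, 0.0, 317.0], [0.0, 458.0, 242.0], [0.0, 0.0, 1.0]]
```

View pics/scene0.png

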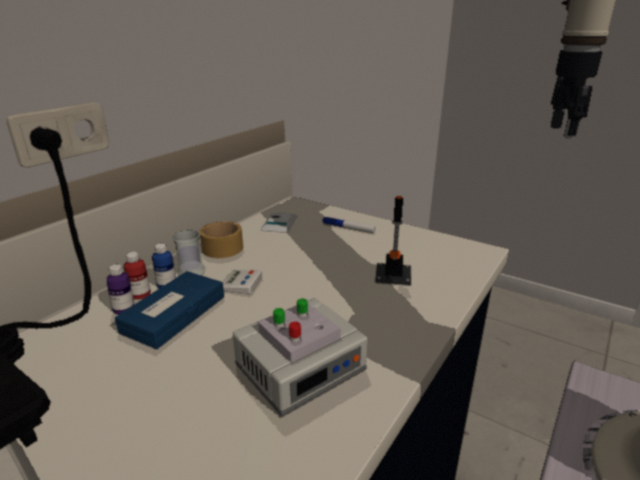

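View pics/side0.png

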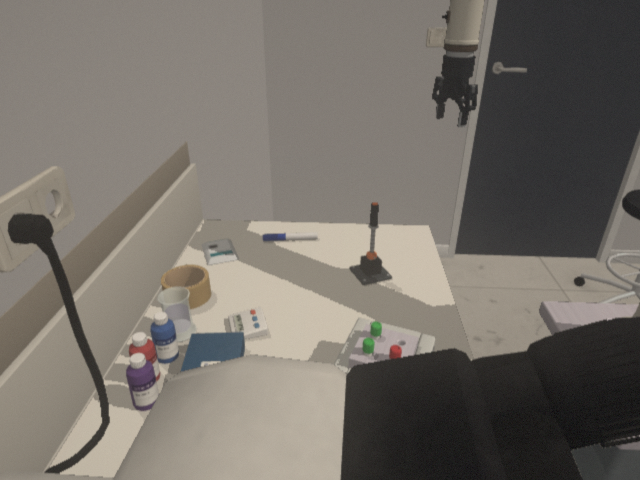

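The scene view shows the probe handle near (397,210), the free well at about (320,326) and three caps. The side view agrees on the probe at (374,215). This puts the probe axis near (0.488,-0.232) and the free well near (0.457,0.082). I'll move above the probe next.

Call:
{"api": "servo_tool", "payload": {
  "plan": [
    [[0,0,0],[20,35,5],-1],
    [[0,0,0],[40,70,10],-1],
    [[0,0,0],[60,105,15],-1],
    [[0,0,0],[80,140,20],-1],
    [[0,0,0],[100,175,25],-1]
  ]
}}

```text
t: 1.12
tool_pos: [0.3839, -0.4084, 0.2817]
eef_rot: [0.975, 0.223, 0.0, 0.0]
contact_force: [0.6, -1.3, 0.5]
finger_gap: 0.085
gripper_force: 0.0
```

Call:
{"api": "servo_tool", "payload": {
  "plan": [
    [[0,0,0],[20,30,0],-1],
    [[0,0,0],[40,60,0],-1],
    [[0,0,0],[60,90,0],-1],
    [[0,0,0],[80,115,0],-1],
    [[0,0,0],[80,115,0],-1]
  ]
}}

```text
t: 1.53
tool_pos: [0.4681, -0.2874, 0.2823]
eef_rot: [0.973, 0.229, 0.002, -0.001]
contact_force: [1.1, 0.7, 1.4]
finger_gap: 0.0853
gripper_force: 0.0
```

```bash
cat >h.py <<'E'
from workcell import manip,cams
import cv2,numpy as np
from scipy.spatial.transform import Rotation as R
def wrist(name=None):
    s=manip.observe();p=cams.capture("wrist")
    if name: cv2.imwrite(f"pics/{name}.png",p["frame"][:,:,::-1])
    T=np.eye(4);T[:3,:3]=R.from_quat(s["eef_rot"]).as_matrix();T[:3,3]=s["tool_pos"]
    return s,p,T@p["T_tool_cam"]
def at_z(p,C,uv,z):
    d=C[:3,:3]@np.linalg.solve(p["intrinsics"],[uv[0],uv[1],1.]);return C[:3,3]+d*(z-C[2,3])/d[2]
def proj(p,C,X):
    c=C[:3,:3].T@(np.asarray(X)-C[:3,3]);u=p["intrinsics"]@c;return u[:2]/u[2]
E
python3 - <<'E'
from h import *
s,p,C=wrist("w1");print(s["t"],s["tool_pos"],s["eef_rot"],s["contact_force"])
print(C.round(3).tolist(),p["intrinsics"].round().tolist())
print([(d["centre"].round(4) if hasattr(d["centre"],"round") else d["centre"],d["p"]) for d in cams.boxes_of(p,"probe")])
print(proj(p,C,[.488,-.232,.168]),proj(p,C,[.488,-.232,.04]))
E
```

```text
1.5333 [ 0.46812498 -0.28738786  0.28230897] [ 9.73487770e-01  2.28727248e-01  2.19856996e-03 -7.57753809e-04] [1.12180364 0.65885975 1.3627558 ]
[[0.446, -0.858, -0.254, 0.533], [-0.895, -0.427, -0.126, -0.254], [-0.001, 0.284, -0.959, 0.401], [0.0, 0.0, 0.0, 1.0]] [[377.0, 0.0, 319.0], [0.0, 377.0, 242.0], [0.0, 0.0, 1.0]]
[]
[254.88549726 181.85500645] [277.31335517 164.18570492]
```

View pics/w1.png

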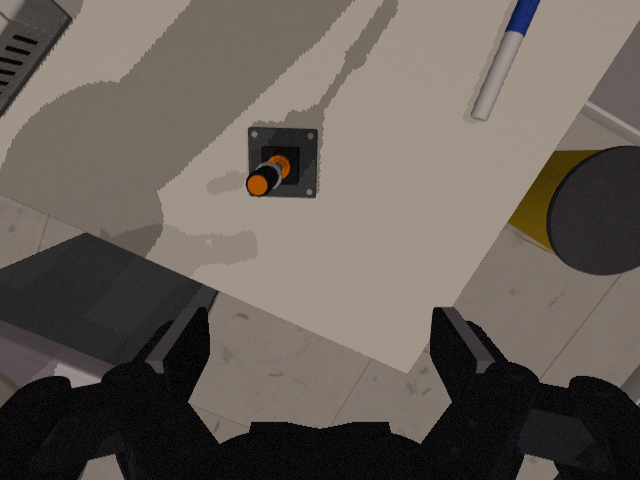

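The wrist view shows the orange handle top at (258,185), the collar at (280,168) and the socket block around (280,165). All of these match the projected position.

```bash
python3 - <<'E'
from h import *
s,p,C=wrist();print(s["tool_pos"],s["eef_rot"])
# refine handle top ellipse by orange colour
hsv=cv2.cvtColor(p["frame"],cv2.COLOR_RGB2HSV);m=cv2.inRange(hsv,(5,120,80),(22,255,255))
n,l,st,c=cv2.connectedComponentsWithStats(m)
for i in range(1,n):
    if st[i,4]>60 and c[i][1]<260: print(st[i],c[i],at_z(p,C,c[i],.168),at_z(p,C,c[i],.05))
print("plate",at_z(p,C,(283,162),.008),"block",at_z(p,C,(280,165),.04))
E
```

```text
[ 0.46428569 -0.29351134  0.28163831] [9.74245456e-01 2.25489888e-01 2.37540329e-04 2.14074260e-04]
[264 147  21  25 232] [276.48275862 156.72413793] [ 0.50388212 -0.24438247  0.168     ] [ 0.49082632 -0.23617309  0.05      ]
[240 164  20  21 333] [249.34834835 174.45645646] [ 0.48695761 -0.23385259  0.168     ] [ 0.46529899 -0.22029083  0.05      ]
[505 193  42  46 414] [526.72463768 215.71256039] [ 0.54001183 -0.40083033  0.168     ] [ 0.54532092 -0.47214412  0.05      ]
[532 192  17  13  67] [539.47761194 198.25373134] [ 0.55268722 -0.40149784  0.168     ] [ 0.56443928 -0.47315092  0.05      ]
plate [ 0.48429889 -0.24138569  0.008     ] block [ 0.48423523 -0.24156319  0.04      ]
```

Call:
{"api": "servo_tool", "payload": {
  "plan": [
    [[0,0,0],[12,30,0],-1],
    [[0,0,0],[23,60,0],-1],
    [[0,0,0],[23,60,0],-1],
    [[0,0,0],[23,60,-20],-1],
    [[0,0,0],[23,60,-50],-1]
  ]
}}

```text
t: 2.1
tool_pos: [0.4879, -0.2374, 0.2336]
eef_rot: [0.975, 0.223, 0.002, 0.003]
contact_force: [0.8, -0.7, -0.6]
finger_gap: 0.0855
gripper_force: 0.0
```

```bash
python3 - <<'E'
from h import *
s,p,C=wrist("w2");print(s["tool_pos"],s["eef_rot"])
hsv=cv2.cvtColor(p["frame"],cv2.COLOR_RGB2HSV);m=cv2.inRange(hsv,(5,120,80),(22,255,255))
n,l,st,c=cv2.connectedComponentsWithStats(m)
for i in range(1,n):
    if st[i,4]>60: print(st[i],c[i],at_z(p,C,c[i],.168))
E
```

```text
[ 0.48791837 -0.23741331  0.23363684] [0.97488891 0.22266382 0.00225469 0.0027128 ]
[302 208  27  25 374] [315.18716578 218.98128342] [ 0.51394053 -0.22195164  0.168     ]
[303 264  23  23 413] [314.06779661 274.81840194] [ 0.48666807 -0.23434442  0.168     ]
```

Call:
{"api": "servo_tool", "payload": {
  "plan": [
    [[0,0,0],[1,1,-20],-1],
    [[0,0,0],[1,1,-40],-1],
    [[0,0,0],[1,1,-60],-1],
    [[0,0,0],[1,1,-79],-1],
    [[0,0,0],[1,1,-79],-1]
  ]
}}

```text
t: 2.57
tool_pos: [0.4838, -0.235, 0.1491]
eef_rot: [0.975, 0.222, -0.003, -0.002]
contact_force: [-0.5, -0.3, -0.4]
finger_gap: 0.0852
gripper_force: 0.0
```

Call:
{"api": "servo_tool", "payload": {
  "plan": [
    [[0,0,0],[0,0,0],0.3],
    [[0,0,0],[0,0,0],0.5],
    [[0,0,0],[0,0,0],0.6],
    [[0,0,0],[0,0,0],1],
    [[0,0,0],[0,0,0],1]
  ]
}}

```text
t: 2.98
tool_pos: [0.4878, -0.2345, 0.1534]
eef_rot: [0.975, 0.223, 0.001, 0.001]
contact_force: [-0.8, -0.1, 0.0]
finger_gap: 0.0255
gripper_force: 0.0
```

Call:
{"api": "servo_tool", "payload": {
  "plan": [
    [[0,0,0],[0,0,0],1],
    [[0,0,0],[0,0,0],1],
    [[0,0,0],[0,0,0],1],
    [[0,0,0],[0,0,0],1],
    [[0,0,0],[0,0,0],1]
  ]
}}

```text
t: 3.4
tool_pos: [0.4877, -0.2342, 0.153]
eef_rot: [0.975, 0.224, 0.0, 0.0]
contact_force: [-0.4, 0.2, 5.6]
finger_gap: 0.0145
gripper_force: 58.3
```

Call:
{"api": "servo_tool", "payload": {
  "plan": [
    [[0,0,0],[0,0,15],1],
    [[0,0,0],[0,0,40],1],
    [[0,0,0],[0,0,70],1],
    [[0,0,0],[0,0,100],1],
    [[0,0,0],[0,0,125],1]
  ]
}}

```text
t: 3.82
tool_pos: [0.4873, -0.2338, 0.2788]
eef_rot: [0.975, 0.224, 0.0, 0.0]
contact_force: [0.6, 0.3, -0.3]
finger_gap: 0.0148
gripper_force: 58.8
```

Call:
{"api": "servo_tool", "payload": {
  "plan": [
    [[0,0,0],[-2,30,0],1],
    [[0,0,0],[-4,65,0],1],
    [[0,0,0],[-6,100,0],1],
    [[0,0,0],[-8,135,0],1],
    [[0,0,0],[-10,170,0],1]
  ]
}}

```text
t: 4.23
tool_pos: [0.4765, -0.0626, 0.277]
eef_rot: [0.975, 0.223, -0.0, 0.0]
contact_force: [0.9, 0.7, -0.8]
finger_gap: 0.0145
gripper_force: 58.9
```

Call:
{"api": "servo_tool", "payload": {
  "plan": [
    [[0,0,0],[-5,25,0],1],
    [[0,0,0],[-12,50,0],1],
    [[0,0,0],[-20,75,0],1],
    [[0,0,0],[-20,85,0],1],
    [[0,0,0],[-20,85,0],1]
  ]
}}

```text
t: 4.65
tool_pos: [0.4567, 0.0236, 0.2773]
eef_rot: [0.974, 0.226, 0.0, -0.0]
contact_force: [-0.0, 0.2, -0.8]
finger_gap: 0.0149
gripper_force: 58.8
```

Call:
{"api": "servo_tool", "payload": {
  "plan": [
    [[0,0,0],[0,0,0],1],
    [[0,0,0],[0,0,0],1],
    [[0,0,0],[0,0,0],1],
    [[0,0,0],[0,0,0],1],
    [[0,0,0],[0,0,0],1]
  ]
}}

```text
t: 5.07
tool_pos: [0.4574, 0.02, 0.2772]
eef_rot: [0.975, 0.223, -0.0, -0.0]
contact_force: [-0.3, -0.4, -0.1]
finger_gap: 0.0144
gripper_force: 58.8
```

```bash
python3 - <<'E'
from h import *
s,p,C=wrist("w3");print(s["t"],s["tool_pos"],s["eef_rot"],s["finger_gap"])
print(proj(p,C,[.457,.0815,.08]))
for o in("tube_g00","tube_g03","probe","collar"):print(o,[(np.round(d["centre"],4),round(d["p"],2)) for d in cams.boxes_of(p,o)])
q=cams.capture("scene");cv2.imwrite("pics/s3.png",cv2.resize(q["frame"][180:420,200:460,::-1],None,fx=2.4,fy=2.4))
E
```

```text
5.0667 [0.45739945 0.01997381 0.27717348] [ 9.74902542e-01  2.22632027e-01 -9.07479851e-05 -7.66873752e-05] 0.014423024540783579
[254.2426371  187.19092436]
tube_g00 [(array([0.4949, 0.0657, 0.1031]), 0.9), (array([0.5075, 0.101 , 0.0996]), 0.64), (array([ 0.4917, -0.2238,  0.007 ]), 0.47)]
tube_g03 [(array([0.4949, 0.0657, 0.1031]), 0.9), (array([0.5075, 0.101 , 0.0996]), 0.64), (array([ 0.4917, -0.2238,  0.007 ]), 0.47)]
probe [(array([0.4634, 0.0225, 0.2708]), 0.8)]
collar [(array([0.4596, 0.0219, 0.1745]), 0.56)]
```

View pics/w3.png

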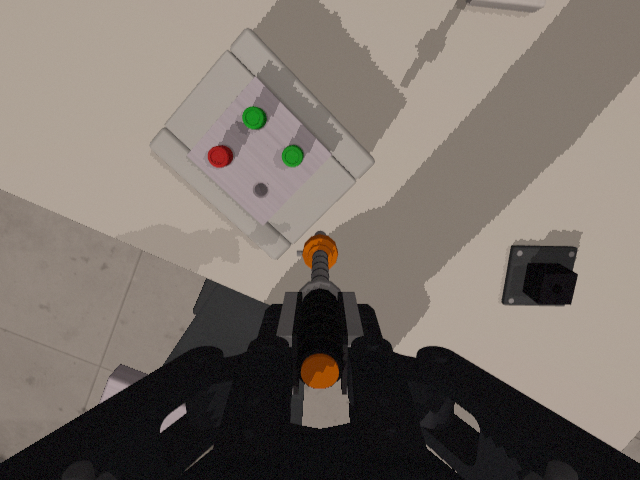

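View pics/s3.png

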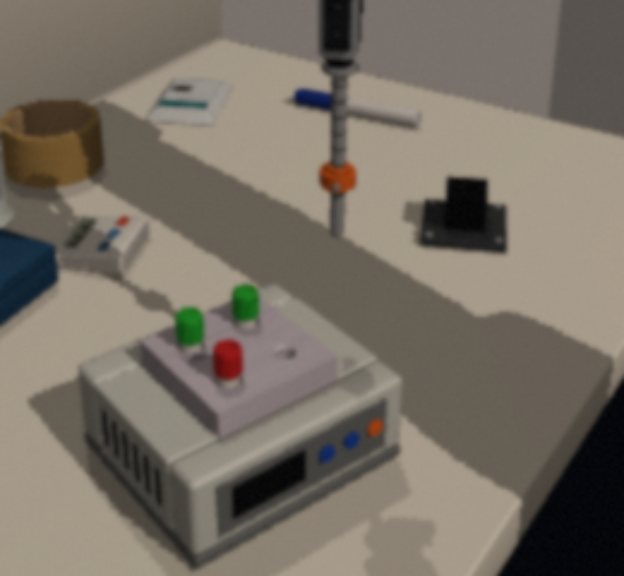

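The wrist view shows the free well at (260,189), the caps at (220,156), (254,118) and (292,156), and the collar at (320,253). The scene crop shows the probe hanging upright. Next I'll refine the well position and check where the probe axis projects.

```bash
python3 - <<'E'
from h import *
s,p,C=wrist();t=s["tool_pos"];print(t)
f=p["frame"];hsv=cv2.cvtColor(f,cv2.COLOR_RGB2HSV);g=cv2.cvtColor(f,cv2.COLOR_RGB2GRAY)
def blob(m,x0,y0,r=22):
    w=np.zeros_like(m);w[y0-r:y0+r,x0-r:x0+r]=m[y0-r:y0+r,x0-r:x0+r]
    n,l,st,c=cv2.connectedComponentsWithStats(w);i=1+st[1:,4].argmax();return st[i],c[i]
st,c=blob((g<115).astype(np.uint8),260,189,14);w=at_z(p,C,c,.08);print("well",st,c,w)
P={}
for k,(x,y) in dict(red=(220,156),g06=(254,118),g00=(292,156)).items():
    st,c=blob(((hsv[:,:,1]>150)*1).astype(np.uint8),x,y);P[k]=at_z(p,C,c,.0985);print(k,st,c,P[k])
print("well from caps",P["red"]+P["g00"]-P["g06"])
for d,z in((.145,"tip"),(.109-.005,"collar mid"),(-.015,"handle top")):
    X=np.r_[t[:2],t[2]-d] if z!="handle top" else np.r_[t[:2],t[2]+.015]
    print(z,proj(p,C,X))
# collar measurement
st,c=blob(((hsv[:,:,1]>150)*1).astype(np.uint8),320,253,26);print("collar",st,c)
st,c=blob(((hsv[:,:,1]>150)*1).astype(np.uint8),320,372,26);print("top",st,c)
cv2.imwrite("pics/w4.png",cv2.resize(f[140:290,220:370,::-1],None,fx=4,fy=4,interpolation=cv2.INTER_CUBIC))
E
```

```text
[0.45724666 0.02087966 0.27731619]
well [254 183  15  15 159] [261.35220126 189.81132075] [0.45733998 0.07616977 0.08      ]
red [209 146  25  22 428] [220.96728972 156.02803738] [0.471596   0.11318065 0.0985    ]
g06 [244 107  24  22 419] [255.24343675 117.71121718] [0.50894818 0.10039264 0.0985    ]
g00 [283 146  21  21 350] [293.29142857 155.85714286] [0.49600129 0.06307581 0.0985    ]
well from caps [0.45864911 0.07586383 0.0985    ]
tip [320.72994279 234.2424554 ]
collar mid [320.92838188 251.91007352]
handle top [322.23873224 368.57443511]
collar [302 234  36  35 719] [319.72461752 249.22253129]
top [ 296  346   48   43 1271] [319.6184107  368.59087333]
```

View pics/w4.png

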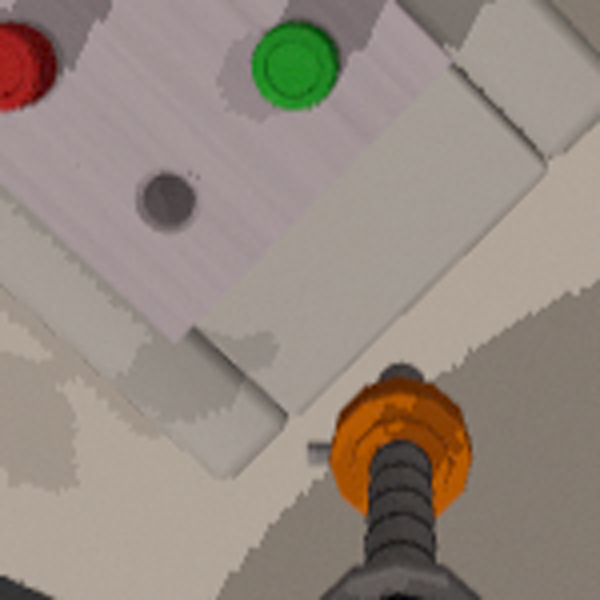

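In the crop, the well sits at (167,200) and the tip nose just shows above the collar at (403,375), where it should be. I'll shift about (+1,+55) mm and descend to about 10 mm above the mouth.

Call:
{"api": "servo_tool", "payload": {
  "plan": [
    [[0,0,0],[0,20,0],1],
    [[0,0,0],[1,40,0],1],
    [[0,0,0],[1,55,0],1],
    [[0,0,0],[1,55,-15],1],
    [[0,0,0],[1,55,-40],1]
  ]
}}

```text
t: 5.83
tool_pos: [0.4603, 0.0777, 0.2392]
eef_rot: [0.974, 0.225, 0.003, 0.001]
contact_force: [1.1, -0.7, -0.6]
finger_gap: 0.0147
gripper_force: 58.8
```

Call:
{"api": "servo_tool", "payload": {
  "plan": [
    [[0,0,0],[0,0,0],1],
    [[0,0,0],[0,0,0],1],
    [[0,0,0],[0,0,0],1],
    [[0,0,0],[0,0,0],1],
    [[0,0,0],[0,0,0],1]
  ]
}}

```text
t: 6.25
tool_pos: [0.459, 0.0759, 0.2384]
eef_rot: [0.975, 0.223, 0.001, 0.0]
contact_force: [0.3, -0.0, -0.3]
finger_gap: 0.0144
gripper_force: 58.8
```

```bash
python3 - <<'E'
from h import *
a=[]
for i in range(3):
    s,p,C=wrist();a.append(s["tool_pos"])
print(np.round(a,4),s["contact_force"])
f=p["frame"]
u,v=proj(p,C,np.r_[s["tool_pos"][:2],.09]).astype(int)
print("tip",proj(p,C,s["tool_pos"]-[0,0,.145]),"well",proj(p,C,[.4578,.0762,.08]))
A=cv2.resize(f[v-40:v+40,u-50:u+50,::-1],None,fx=4,fy=4,interpolation=cv2.INTER_CUBIC)
ims=[A]
for n in("scene","side"):
    q=cams.capture(n);K=q["cam_to_world"];x,y=proj(q,K,[.4578,.0762,.085])
    print(n,x,y,"tip",proj(q,K,s["tool_pos"]-[0,0,.145]))
    x,y=int(x),int(y);ims.append(cv2.resize(q["frame"][y-40:y+40,x-50:x+50,::-1],None,fx=4,fy=4,interpolation=cv2.INTER_CUBIC))
ims=[cv2.resize(i,(400,320)) for i in ims[:2]]
cv2.imwrite("pics/m5.png",np.hstack(ims))
E
```

```text
[[0.459  0.0759 0.2384]
 [0.4589 0.0759 0.2383]
 [0.4588 0.0759 0.2381]] [-0.11100701  1.0714748  -1.72985616]
tip [320.54454337 234.49595239] well [319.50101306 230.81618257]
scene 318.0473126325702 324.53436144630314 tip [317.56082962 319.42554297]
side 401.37228644476494 339.53130636858106 tip [401.16807975 335.1402888 ]
```

View pics/m5.png

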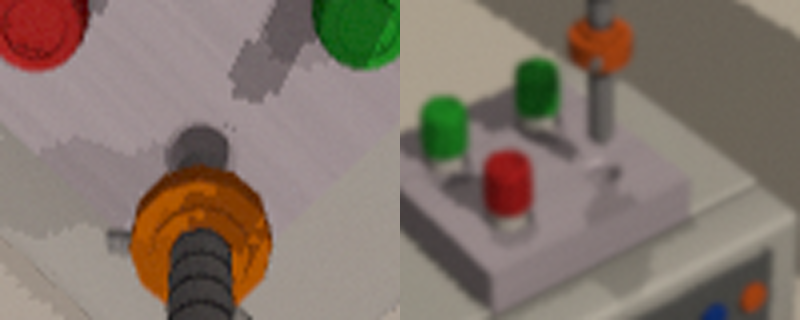

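The wrist crop shows the tip (204,150) over the well (about 199,148), and the scene crop shows the tip nose (600,143) straight above the mouth (602,170). That is aligned to within about 1 mm. Now I'll lower it slowly.

Call:
{"api": "servo_tool", "payload": {
  "plan": [
    [[0,0,0],[-0.6,0.3,-3],1],
    [[0,0,0],[-0.6,0.3,-7],1],
    [[0,0,0],[-0.6,0.3,-11],1],
    [[0,0,0],[-0.6,0.3,-14],1],
    [[0,0,0],[-0.6,0.3,-16],1]
  ]
}}

```text
t: 6.92
tool_pos: [0.4574, 0.0761, 0.2206]
eef_rot: [0.975, 0.224, -0.0, -0.0]
contact_force: [0.4, 0.1, 0.3]
finger_gap: 0.0143
gripper_force: 58.8
```

Call:
{"api": "servo_tool", "payload": {
  "plan": [
    [[0,0,0],[0,0,-1],1],
    [[0,0,0],[0,0,-2],1],
    [[0,0,0],[0,0,-3],1],
    [[0,0,0],[0,0,-4],1],
    [[0,0,0],[0,0,-5],1]
  ]
}}

```text
t: 7.33
tool_pos: [0.4577, 0.0763, 0.2163]
eef_rot: [0.975, 0.224, 0.0, 0.0]
contact_force: [-0.4, 0.6, -0.6]
finger_gap: 0.0145
gripper_force: 58.8
```

Call:
{"api": "servo_tool", "payload": {
  "plan": [
    [[0,0,0],[0,0,-3],1],
    [[0,0,0],[0,0,-6],1],
    [[0,0,0],[0,0,-9],1],
    [[0,0,0],[0,0,-12],1],
    [[0,0,0],[0,0,-15],1]
  ]
}}

```text
t: 7.75
tool_pos: [0.4576, 0.0762, 0.2009]
eef_rot: [0.975, 0.224, -0.0, 0.0]
contact_force: [0.6, 1.1, 0.8]
finger_gap: 0.0141
gripper_force: 58.8
```

Call:
{"api": "servo_tool", "payload": {
  "plan": [
    [[0,0,0],[0,0,-1],1],
    [[0,0,0],[0,0,-2],1],
    [[0,0,0],[0,0,-3],1],
    [[0,0,0],[0,0,-4],1],
    [[0,0,0],[0,0,-5],1]
  ]
}}

```text
t: 8.17
tool_pos: [0.4577, 0.0763, 0.1963]
eef_rot: [0.975, 0.223, 0.0, 0.0]
contact_force: [-0.5, -0.1, -0.2]
finger_gap: 0.0148
gripper_force: 58.8
```

Call:
{"api": "servo_tool", "payload": {
  "plan": [
    [[0,0,0],[0,0,-1],1],
    [[0,0,0],[0,0,-2],1],
    [[0,0,0],[0,0,-3],1],
    [[0,0,0],[0,0,-4],1],
    [[0,0,0],[0,0,-5],1]
  ]
}}

```text
t: 8.58
tool_pos: [0.4576, 0.0762, 0.1912]
eef_rot: [0.975, 0.224, 0.0, 0.0]
contact_force: [1.4, -0.2, -0.3]
finger_gap: 0.0147
gripper_force: 58.8
```

Call:
{"api": "servo_tool", "payload": {
  "plan": [
    [[0,0,0],[0,0,-1],1],
    [[0,0,0],[0,0,-2],1],
    [[0,0,0],[0,0,-3],1],
    [[0,0,0],[0,0,-4],1],
    [[0,0,0],[0,0,-5],1]
  ]
}}

```text
t: 9.0
tool_pos: [0.4578, 0.0763, 0.1864]
eef_rot: [0.975, 0.224, 0.0, 0.0]
contact_force: [0.1, -0.2, 4.2]
finger_gap: 0.0146
gripper_force: 59.0
```

The collar touched at about 38.6 mm depth, with the expected 4 N or so. From here I'll feel for the bottom in small steps.

Call:
{"api": "servo_tool", "payload": {
  "plan": [
    [[0,0,0],[0,0,-0.5],1],
    [[0,0,0],[0,0,-1],1],
    [[0,0,0],[0,0,-1.5],1],
    [[0,0,0],[0,0,-2],1],
    [[0,0,0],[0,0,-2.4],1]
  ]
}}

```text
t: 9.42
tool_pos: [0.4578, 0.0763, 0.1839]
eef_rot: [0.975, 0.223, 0.0, -0.0]
contact_force: [-0.4, -0.3, 3.3]
finger_gap: 0.0145
gripper_force: 59.0
```

Call:
{"api": "servo_tool", "payload": {
  "plan": [
    [[0,0,0],[0,0,-0.2],1],
    [[0,0,0],[0,0,-0.4],1],
    [[0,0,0],[0,0,-0.6],1],
    [[0,0,0],[0,0,-0.8],1],
    [[0,0,0],[0,0,-1.0],1]
  ]
}}

```text
t: 9.83
tool_pos: [0.4577, 0.0763, 0.1829]
eef_rot: [0.975, 0.223, 0.0, 0.0]
contact_force: [-0.0, -0.9, 4.2]
finger_gap: 0.0151
gripper_force: 59.0
```

Call:
{"api": "servo_tool", "payload": {
  "plan": [
    [[0,0,0],[0,0,-0.2],1],
    [[0,0,0],[0,0,-0.4],1],
    [[0,0,0],[0,0,-0.6],1],
    [[0,0,0],[0,0,-0.8],1],
    [[0,0,0],[0,0,-1.0],1]
  ]
}}

```text
t: 10.25
tool_pos: [0.4577, 0.0763, 0.1819]
eef_rot: [0.975, 0.224, 0.0, 0.0]
contact_force: [-0.0, -0.1, 4.3]
finger_gap: 0.0143
gripper_force: 59.0
```

Call:
{"api": "servo_tool", "payload": {
  "plan": [
    [[0,0,0],[0,0,-0.3],1],
    [[0,0,0],[0,0,-0.6],1],
    [[0,0,0],[0,0,-0.9],1],
    [[0,0,0],[0,0,-1.2],1],
    [[0,0,0],[0,0,-1.2],1]
  ]
}}

```text
t: 10.67
tool_pos: [0.4577, 0.0762, 0.1807]
eef_rot: [0.975, 0.224, 0.0, 0.0]
contact_force: [0.0, -1.4, 2.5]
finger_gap: 0.0143
gripper_force: 59.0
```

Call:
{"api": "servo_tool", "payload": {
  "plan": [
    [[0,0,0],[0,0,-0.3],1],
    [[0,0,0],[0,0,-0.6],1],
    [[0,0,0],[0,0,-0.9],1],
    [[0,0,0],[0,0,-1.2],1],
    [[0,0,0],[0,0,-1.2],1]
  ]
}}

```text
t: 11.08
tool_pos: [0.4576, 0.0762, 0.1794]
eef_rot: [0.975, 0.223, -0.0, 0.0]
contact_force: [-0.2, -1.3, 3.7]
finger_gap: 0.0148
gripper_force: 59.0
```

Call:
{"api": "servo_tool", "payload": {
  "plan": [
    [[0,0,0],[0,0,-0.3],1],
    [[0,0,0],[0,0,-0.6],1],
    [[0,0,0],[0,0,-0.9],1],
    [[0,0,0],[0,0,-1.2],1],
    [[0,0,0],[0,0,-1.2],1]
  ]
}}

```text
t: 11.5
tool_pos: [0.4576, 0.0762, 0.1783]
eef_rot: [0.975, 0.224, 0.0, 0.0]
contact_force: [0.6, -0.7, 3.3]
finger_gap: 0.0145
gripper_force: 59.0
```

Call:
{"api": "servo_tool", "payload": {
  "plan": [
    [[0,0,0],[0,0,-0.3],1],
    [[0,0,0],[0,0,-0.6],1],
    [[0,0,0],[0,0,-0.9],1],
    [[0,0,0],[0,0,-1.2],1],
    [[0,0,0],[0,0,-1.2],1]
  ]
}}

```text
t: 11.92
tool_pos: [0.4576, 0.0762, 0.1771]
eef_rot: [0.975, 0.224, 0.0, 0.0]
contact_force: [1.1, -0.9, 3.3]
finger_gap: 0.0148
gripper_force: 59.0
```

Call:
{"api": "servo_tool", "payload": {
  "plan": [
    [[0,0,0],[0,0,-0.3],1],
    [[0,0,0],[0,0,-0.6],1],
    [[0,0,0],[0,0,-0.9],1],
    [[0,0,0],[0,0,-1.2],1],
    [[0,0,0],[0,0,-1.2],1]
  ]
}}

```text
t: 12.33
tool_pos: [0.4577, 0.0763, 0.1759]
eef_rot: [0.975, 0.224, 0.0, 0.0]
contact_force: [0.4, -1.0, 3.9]
finger_gap: 0.0143
gripper_force: 59.1
```

Call:
{"api": "servo_tool", "payload": {
  "plan": [
    [[0,0,0],[0,0,-0.3],1],
    [[0,0,0],[0,0,-0.6],1],
    [[0,0,0],[0,0,-0.9],1],
    [[0,0,0],[0,0,-1.2],1],
    [[0,0,0],[0,0,-1.2],1]
  ]
}}

```text
t: 12.75
tool_pos: [0.458, 0.0765, 0.1755]
eef_rot: [0.975, 0.224, 0.0, 0.0]
contact_force: [-1.0, -1.6, 11.3]
finger_gap: 0.0143
gripper_force: 59.8
```

Force rose to 11 N at about 49.5 mm depth, with the motion stopped. A small further press will confirm that this is the rigid bottom.

Call:
{"api": "servo_tool", "payload": {
  "plan": [
    [[0,0,0],[0,0,-0.1],1],
    [[0,0,0],[0,0,-0.2],1],
    [[0,0,0],[0,0,-0.3],1],
    [[0,0,0],[0,0,-0.3],1],
    [[0,0,0],[0,0,-0.3],1]
  ]
}}

```text
t: 13.17
tool_pos: [0.4582, 0.0766, 0.1754]
eef_rot: [0.975, 0.224, 0.001, 0.0]
contact_force: [-1.1, -0.6, 13.7]
finger_gap: 0.0145
gripper_force: 60.0
```

Displacement was only 0.1 mm for +2.4 N, so this is the rigid bottom. Releasing now.

Call:
{"api": "servo_tool", "payload": {
  "plan": [
    [[0,0,0],[0,0,0],0.6],
    [[0,0,0],[0,0,0],0.5],
    [[0,0,0],[0,0,0],0.3],
    [[0,0,0],[0,0,0],0],
    [[0,0,0],[0,0,0],-0.3]
  ]
}}

```text
t: 13.58
tool_pos: [0.4572, 0.0763, 0.174]
eef_rot: [0.975, 0.224, -0.0, -0.0]
contact_force: [0.1, -0.5, -0.2]
finger_gap: 0.0528
gripper_force: 0.0
```

Call:
{"api": "servo_tool", "payload": {
  "plan": [
    [[0,0,0],[0,0,0],-0.6],
    [[0,0,0],[0,0,0],-0.6],
    [[0,0,0],[0,0,5],-0.6],
    [[0,0,0],[0,0,15],-0.6],
    [[0,0,0],[0,0,25],-0.6]
  ]
}}

```text
t: 14.0
tool_pos: [0.4575, 0.0764, 0.2002]
eef_rot: [0.975, 0.224, -0.0, -0.0]
contact_force: [0.0, -0.2, 0.7]
finger_gap: 0.0683
gripper_force: 0.0
```

Call:
{"api": "servo_tool", "payload": {
  "plan": [
    [[0,0,0],[0,0,20],-0.6],
    [[0,0,0],[0,0,40],-0.6],
    [[0,0,0],[0,0,60],-0.6],
    [[0,0,0],[0,0,80],-0.6],
    [[0,0,0],[0,0,80],-0.6]
  ]
}}

```text
t: 14.42
tool_pos: [0.4601, 0.0772, 0.2842]
eef_rot: [0.975, 0.224, 0.004, 0.001]
contact_force: [0.6, 0.1, -0.6]
finger_gap: 0.0685
gripper_force: 0.0
```

Call:
{"api": "servo_tool", "payload": {
  "plan": [
    [[0,0,0],[0,-20,0],-0.6],
    [[0,0,0],[0,-50,0],-0.6],
    [[0,0,0],[0,-60,0],-0.6],
    [[0,0,0],[0,-60,0],-0.6],
    [[0,0,0],[0,-60,0],-0.6]
  ]
}}

```text
t: 14.83
tool_pos: [0.4577, 0.0161, 0.2797]
eef_rot: [0.975, 0.223, 0.0, -0.0]
contact_force: [0.7, 0.5, -0.4]
finger_gap: 0.0685
gripper_force: 0.0
```

```bash
python3 - <<'E'
from h import *
s,p,C=wrist();t=s["tool_pos"];print(s["t"],t)
top=[.458,.0765,.0305+.16]
print("wrist expected top",proj(p,C,top))
q=cams.capture("scene");K=q["cam_to_world"];x,y=proj(q,K,[.458,.0765,.13]).astype(int);print("scene expected top/flange/collar",[proj(q,K,[.458,.0765,z])-[x-50,y-60] for z in(.1905,.1405,.0865,.08)])
a=cv2.resize(q["frame"][y-60:y+60,x-50:x+50,::-1],(400,480),interpolation=cv2.INTER_CUBIC)
u,v=proj(p,C,top).astype(int);u=np.clip(u,60,580);v=np.clip(v,72,408)
b=cv2.resize(p["frame"][v-72:v+72,u-60:u+60,::-1],(400,480),interpolation=cv2.INTER_CUBIC);print(u,v)
cv2.imwrite("pics/end.png",np.hstack([a,b]))
E
```

```text
14.8333 [0.45765347 0.01611926 0.27971995]
wrist expected top [224.78899791 215.39617156]
scene expected top/flange/collar [array([50.22532937, 21.49809579]), array([50.51300352, 54.08433385]), array([50.80114108, 86.72306578]), array([50.83436648, 90.48666631])]
224 215
```

View pics/end.png

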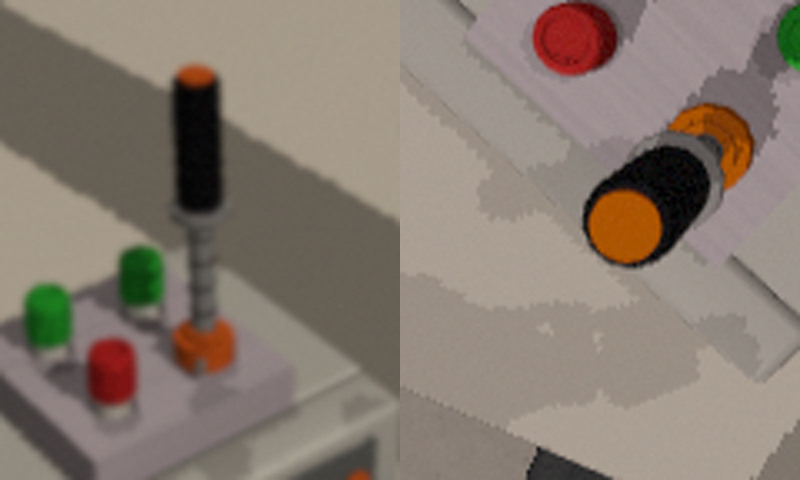

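The probe stands in the well, with its top at (196,76) and the collar on the block at (204,345) in the scene crop. It leans about 0.04 rad, and its heights match a tip on the bottom. The tubes haven't moved.

```bash
python3 -c "
from workcell import ticket;print(ticket.close_job())"
```

```text
the job is handed in; nothing more can be done
None
```

I handed the job in with the probe standing released in the free well, its tip on the bottom at about 49.5 mm depth and its collar down on the block; the highest force I read was about 14 N, and no verdict was returned.

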